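# Index the bench magnifier over the next specimen

## Robot

A 7-joint arm with a two-finger parallel gripper is mounted at the origin on a cart in front of the work surface, level with it; the furniture and walls round the work are solid. World frame = base frame: x ahead of the robot, y to its left, z up, the work surface at z = 0. Lengths are in m, angles in rad, forces in N, time in s.
With the tool pointing down it reaches from about 0.35 to 0.9 m from the base axis. Payload 8.1 kg.
Tool frame: the origin (TCP) lies on the centre line of the jaws, within the pads' length; the fingertips stand arm.tips_ahead ahead of it and the grasp point (between the pads) lies 8 mm behind it (arm.tips_ahead is the distance from the TCP to the fingertips, in m); z points along the fingers, y is the direction in which the jaws open and shut (so a half turn about z gives the same grasp; the last joint's range is limited). The gripper opens to 92 mm and grips with 3 to 60 N. Pads are 19 mm wide; open, the fingers measure 130 mm over their backs; the gripper's body (75 mm by 190 mm) begins 47 mm behind the grasp point.
Start: joints at [1.04, 0.434, 0.025, 1.573, -0.012, 1.134, -0.075], TCP at [0.259, -0.569, 0.198] pointing down, gripper open.
Joint ranges: [-2.62, 2.62], [-0.44, 2.09], [-1.27, 1.32], [0.08, 2.57], [-1.32, 4.46], [0.12, 2], [-2.74, 2.74]. Speed limits (rad/s): [2.22, 2.22, 3.01, 3.01, 3.14, 3.14, 3.14].

## Interface

Orientations are given as a rotation vector (axis times angle).
In Python, from cell import arm gives the robot as it stands. The module is installed in compiled form; this text tells all that it offers.
- The arm moves only by the tool jog_arm, never from a script. Its argument "moves" is a list of rows, each an object with "twist": the turn, a rotation vector about the tool's x, y, z in units of 10 degrees (1.0 is 10 degrees), a list of three; "xyz": the shift along the tool's x, y, z in units of 60 mm (1.0 is 60 mm), a list of three; "grip": the closure, from -1 (fully open) to 1 (shut). A call has 1 to 5 rows; each row is the pose to reach, as a shift and turn from the pose commanded when the call began, along the tool's axes at that moment; what a row does not reach only later rows make up. A row lasts 1/8 s, in which the tool goes at most 62.5 mm and 10.7 degrees, less where a joint would pass 70% of its speed; a pose out of reach is approached as far as the arm can. A call with a gripper value outside its range is refused whole. The fingers move at their own pace and stop on an object; "force" is the grip in N (left out, the last holds). Time passes only in rows, so rows that repeat a pose let the fingers close. It gives the time, the measured TCP pose, the force and the opening at its end, in the units of the state.
- arm.observe(): the state, without advancing time (a new reading comes with each control period).
- arm.get_image(name): name is "scene" or "side" or "wrist"; returns the picture (420x560x3 uint8, blue, green, red); there is no depth.
- arm.camera_params(name): a dict with "mtx" (3x3 intrinsics, pixels), "T" (4x4, takes a point from camera to world coordinates); the wrist camera has in their place "T_tool_cam" (4x4, takes a point from camera to tool coordinates, whose origin is the TCP and whose axes are the flange's). Camera axes: x right, y down, z forward; pixel columns grow to the right and rows downward; lengths in m; the calibration is good to about 2 mm. A picture is of the moment at which its call begins: read the wrist's pose just before it. camera_params takes no time and is no camera call.
- arm.sign_off(): hands the job in, once; it reports no verdict.
The state is a dict: "clock": time; "joints": joint angles; "dq": joint speeds; "joint_efforts": joint torques, N m; "position": TCP position; "ee_rot": TCP orientation; "force": force on the tool from outside, world axes, zero at the start; "ft_torque": the same for the moment, N m; "width": opening from 0.0 (shut) to 1.0 (fully open).
Only numpy, scipy, OpenCV 4.12 (cv2) and the standard library are available. Lean on these libraries where they do the work, as an engineer would, in place of code of your own. Each camera call takes 0.05 s, during which the arm holds its last target. There are 200 camera calls.

## Task

The bench magnifier sits on an indexed swing arm. Hook the fingertips through the pull ring of its spring index pin, lift the pin out of its hole, push the arm round one hole so that the lens stands over the square clear box of clips, and let the pin spring fully home in that hole, then draw the fingers out of the ring. Only hook and push the ring gently, do not pinch or grasp it, and leave the box and the round pot beside it where they stand.

Things in the scene. Friction and masses are not known exactly. Their poses are not given: they have to be found in the camera images.
- pivot (a point): point on the fixture's vertical pivot axis, 24 mm above the bench (top of its index plate). Axes: x from the ring side to the lens side, y left of that, z up. Fixture: fixed dark base 170 x 260 mm with an aluminium plate; five 12 mm holes on an arc of 110 mm radius about the axis, 30 degrees apart. On the axis stands the arm's hub, 36 mm round, top at 103 mm
- swing_arm (a joint): angle of the grey swing arm, rad; 0 = lens towards the fixture's +x, ring towards -x; positive = counterclockwise from above: lens goes to the fixture's +y, ring to its -y. Holes at -1.047, -0.524, 0, 0.524, 1.047; it starts in the middle one (0). The pin has about 2 mm (0.02 rad) play in a hole. Light damped friction (1.5 to 3 N at the ring); the arm stays where it is left
- index_pin (a joint): height of the spring index pin, m; 0 = fully home in a hole, 0.009 = tip just clear of the plate (it rides there between holes), 0.018 = upper stop. The spring pushes down with 6 N when home, 8.5 N at the stop. The round tip drops into a hole by itself as it comes over it. A hard sideways push against the upper half of the ring wedges the pin up
- ring_centre (a point): centre of the steel pull ring on top of the pin: inside 54 mm, wire 7 mm, rigid with the pin, 96 mm above the bench when home. Site axes: x level along the arm towards the pivot, y across, z up. The ring's lowest point is over the pin, 20 mm behind and 23 mm below the centre; it leans 40 degrees from upright towards the pivot, so fingers tilted 45 degrees forward and down pass squarely through
- lens (a point): centre of the magnifier lens in its black ring (77 mm outside), 90 mm above the bench, on the arm's other end, 105 mm from the pivot axis. Below the pull ring the arm's bar (26 mm wide) has its top at 42 mm and the pin's housing (23 mm round) at 58 mm
- clip_box_centre (a point): centre (half-way up) of the square clear box of clips, 75 x 75 x 55 mm, loose on the bench at the next lens station to the left or right, about 105 mm from the pivot axis and 30 degrees off the middle. It must not be moved.
- pot_a_centre (a point): centre of a small round lidded pot, 52 mm across, 50 mm tall, loose on the bench at the lens station opposite the box. It must not be moved.
There are look-alikes about, which are no part of the job. There is more than one size of the part that bears clip_box_centre; the job needs the smallest.

How it is judged:
By the outcome, as a careful person would: the job done as asked, in the order asked, and still so for the second after the job is handed in, with the robot touching nothing.
It also fails if it takes over 51 s, if anything falls off the work surface, if the arm or the gripper's body presses on something with over 40 N, if the wrist force passes 120 N, or if a joint passes its speed limit or range.

## Working session

There is one attempt and no reset: what is moved stays moved. The work goes in short steps, Python scripts to look and compute and a tool call to move; the robot and the scene stay as the last step left them, time stands still between calls to the robot, and variables do not carry over. Pictures are saved under pics/ and viewed, about 8 in all and at most 12, crops included, and the job is handed in when it is done.

Besides the shell and the picture viewer there is one more tool, called after "Emit:" as name(argument=value, ...), one argument or row to a line, values as JSON. jog_arm: Moves the arm, as the interface text tells. Its arguments: {"type":"object","properties":{"moves":{"type":"array","items":{"type":"object","properties":{"twist":{"type":"array","items":{"type":"number"}},"xyz":{"type":"array","items":{"type":"number"}},"grip":{"type":"number"}}}},"force":{"type":"number"}},"required":["moves"]}

```bash
mkdir -p pics; python3 - <<'E'
from cell import arm
import cv2,numpy as np
o=arm.observe();print({k:np.round(v,3) for k,v in o.items()},arm.tips_ahead)
for n in("scene","side"):
    cv2.imwrite(f"pics/{n}0.png",arm.get_image(n));p=arm.camera_params(n);print(n,np.round(p["mtx"],1).tolist(),np.round(p["T"],3).tolist())
print(np.round(arm.camera_params("wrist")["T_tool_cam"],3).tolist())
E
```

```text
{'clock': np.float64(0.0), 'joints': array([ 1.04 ,  0.435,  0.025,  1.574, -0.012,  1.134, -0.075]), 'dq': array([ 0.   ,  0.002, -0.001, -0.001, -0.001,  0.001,  0.001]), 'joint_efforts': array([-0.0000e+00, -6.6785e+01,  9.8500e-01, -3.1447e+01, -6.1000e-02,
        4.3000e-02,  0.0000e+00]), 'position': array([ 0.259, -0.568,  0.197]), 'ee_rot': array([-3.069e+00, -6.660e-01,  1.000e-03]), 'force': array([ 0.838,  0.069, -0.484]), 'ft_torque': array([ 0.013, -0.035,  0.02 ]), 'width': np.float64(0.999)} 0.011
scene [[532.8, 0.0, 279.5], [0.0, 532.8, 200.5], [0.0, 0.0, 1.0]] [[-0.739, -0.362, 0.568, 0.033], [-0.673, 0.377, -0.637, 0.63], [0.016, -0.853, -0.522, 0.561], [0.0, 0.0, 0.0, 1.0]]
side [[515.6, 0.0, 273.6], [0.0, 515.6, 220.3], [0.0, 0.0, 1.0]] [[-0.995, 0.053, -0.083, 0.639], [0.099, 0.546, -0.832, 0.886], [0.001, -0.836, -0.549, 0.613], [0.0, 0.0, 0.0, 1.0]]
[[-0.001, -0.963, -0.268, 0.07], [1.0, -0.001, 0.0, 0.001], [-0.0, -0.268, 0.963, -0.187], [0.0, 0.0, 0.0, 1.0]]
```

View pics/scene0.png

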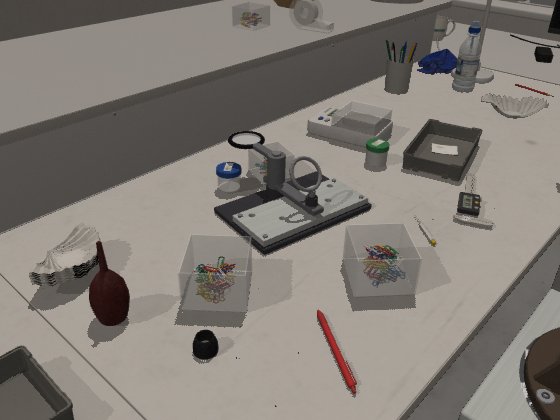

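View pics/side0.png

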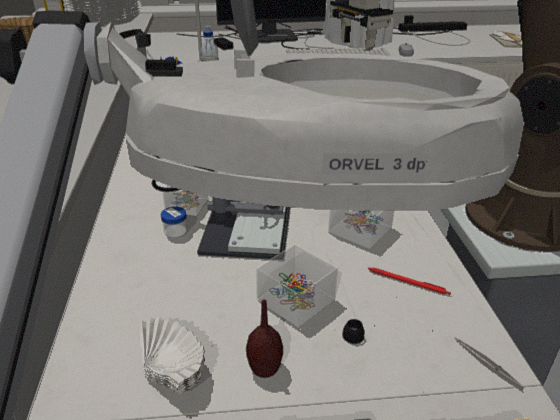

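The scene view shows the fixture with the pull ring at (307,174), hub top (274,152) and lens (246,140). The clip box is behind it at about (268,160), the blue-lid pot at (229,175). In the side view a lamp hides most of the fixture.

```bash
cat > h.py <<'E'
from cell import arm
import cv2,numpy as np
from scipy.spatial.transform import Rotation as R
def cam(n,o=None):
    p=arm.camera_params(n)
    if n!="wrist": return p["mtx"],p["T"]
    T=np.eye(4);T[:3,:3]=R.from_rotvec(o["ee_rot"]).as_matrix();T[:3,3]=o["position"]
    return p["mtx"],T@p["T_tool_cam"]
def ray(K,T,u,v):
    return T[:3,3],T[:3,:3]@np.linalg.solve(K,[u,v,1.])
def onz(K,T,u,v,z):
    c,d=ray(K,T,u,v);return c+d*(z-c[2])/d[2]
def proj(K,T,P):
    q=np.linalg.inv(T)@np.append(P,1);q=K@q[:3];return q[:2]/q[2]
E
python3 - <<'E'
from h import *
K,T=cam("scene")
for n,u,v,z in [("ring",307,174,.096),("hub",274,152,.103),("lens",246,140,.09),("pot",229,170,.05),("potbase",229,187,0),("box",262,147,.055),("plateN",371,206,.02),("plateB",266,246,.02),("plateL",216,210,.02),("plateFar",316,175,.02)]:
    print(n,onz(K,T,u,v,z).round(3))
im=cv2.imread("pics/scene0.png")
cv2.imwrite("pics/c1.png",cv2.resize(im[110:260,200:390],None,fx=4,fy=4,interpolation=cv2.INTER_CUBIC))
E
```

```text
ring [ 0.564 -0.039  0.096]
hub [ 0.658 -0.053  0.103]
lens [ 0.756 -0.073  0.09 ]
pot [ 0.74  -0.009  0.05 ]
potbase [ 0.755 -0.02   0.   ]
box [ 0.759 -0.125  0.055]
plateN [ 0.48  -0.136  0.02 ]
plateB [0.537 0.097 0.02 ]
plateL [0.683 0.079 0.02 ]
plateFar [ 0.634 -0.159  0.02 ]
```

View pics/c1.png

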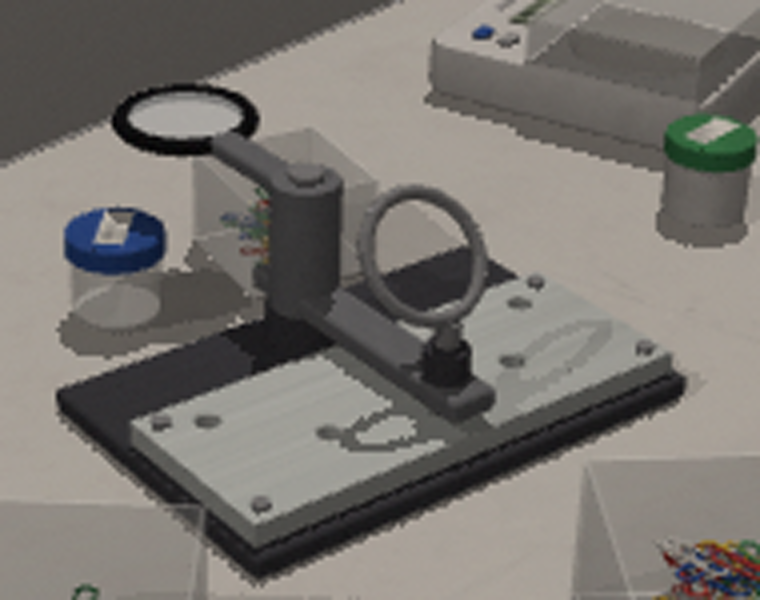

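```bash
cat >> h.py <<'E'
def toolR(psi,tilt=45):
    a=np.radians(tilt);f=np.array([np.cos(psi),np.sin(psi),0]);u=np.array([0,0,1.])
    z=np.sin(a)*f-np.cos(a)*u; x=np.cos(a)*f+np.sin(a)*u
    return np.c_[x,np.cross(z,x),z]
def plan(P,Rm,o=None):
    o=o or arm.observe();R0=R.from_rotvec(o["ee_rot"])
    print("xyz",(R0.inv().apply(np.array(P)-o["position"])/.06).round(3),"twist",(np.degrees((R0.inv()*R.from_matrix(Rm)).as_rotvec())/10).round(3))
E
python3 - <<'E'
from h import *
K,T=cam("scene")
hub=onz(K,T,276.75,154.5,.103);lens=onz(K,T,246.5,140,.09);ring=onz(K,T,305.25,173.75,.096)
for n,u,v,z in [("bottle",466,90,0),("cup",398,92,0),("greenpot",377,165,0),("scalebox",350,140,0.04),("pot",228.7,168.7,.05)]:print(n,onz(K,T,u,v,z).round(3))
d=lens-ring;psi=np.arctan2(d[1],d[0]);print(hub,lens,ring,psi,np.linalg.norm((lens-hub)[:2]),np.linalg.norm((hub-ring)[:2]))
f=np.array([np.cos(psi),np.sin(psi),0])
Rm=toolR(psi)
P=ring-Rm[:,2]*.14
print(P);plan(P,Rm); plan(P+[-.05,0,.08],toolR(psi,20))
E
```

```text
bottle [ 0.666 -0.939  0.   ]
cup [ 0.808 -0.773  0.   ]
greenpot [ 0.586 -0.322  0.   ]
scalebox [ 0.661 -0.315  0.04 ]
pot [ 0.745 -0.012  0.05 ]
[ 0.64730109 -0.04886671  0.103     ] [ 0.75500304 -0.07378363  0.09      ] [ 0.56657894 -0.03786963  0.096     ] -0.18834287653193468 0.11054665990364351 0.08146778687831392
[ 0.46933464 -0.01933467  0.19499495]
xyz [ 6.984 -6.871  0.049] twist [-1.392  4.357  3.341]
xyz [ 6.226 -7.218 -1.284] twist [-0.623  1.939  3.492]
```

Emit:
jog_arm(
  moves=[
    {"xyz": [1, -1, -1], "twist": [0, 0, 0.9], "grip": 1},
    {"xyz": [1.7, -1.7, -1.3], "twist": [-0.2, 0.6, 1.8], "grip": 1},
    {"xyz": [2.4, -2.5, -1.3], "twist": [-0.3, 1, 2.6], "grip": 1},
    {"xyz": [3.1, -3.3, -1.3], "twist": [-0.6, 1.9, 3.4], "grip": 1},
    {"xyz": [3.8, -4, -1.3], "twist": [-0.6, 1.9, 3.5], "grip": 1},
  ],
  force=10,
)

```text
clock: 0.72
position: [0.3534, -0.2883, 0.2747]
ee_rot: [3.05, -0.298, 0.53]
force: [1.5, -0.0, 0.8]
width: 0.501
```

```bash
python3 - <<'E'
from h import *
o=arm.observe();print(o["position"],o["joints"].round(2),o["width"],o["clock"])
plan([.469,-.019,.195],toolR(-.188),o)
E
```

```text
[ 0.35339517 -0.28829718  0.274673  ] [ 0.81 -0.08 -0.08  2.08 -0.24  0.86 -0.91] 0.5014822541546886 0.725
xyz [ 0.512 -4.774  1.604] twist [ 0.011  2.53  -0.039]
```

Emit:
jog_arm(
  moves=[
    {"xyz": [0.2, -1, 0.2], "twist": [0, 0.9, 0], "grip": 1},
    {"xyz": [0.3, -2, 0.4], "twist": [0, 1.8, 0], "grip": 1},
    {"xyz": [0.4, -3, 0.8], "twist": [0, 2.5, 0], "grip": 1},
    {"xyz": [0.5, -4, 1.2], "twist": [0, 2.5, 0], "grip": 1},
    {"xyz": [0.5, -4.8, 1.6], "twist": [0, 2.5, 0], "grip": 1},
  ],
)

```text
clock: 1.35
position: [0.4493, -0.0726, 0.2396]
ee_rot: [2.842, -0.259, 1.151]
force: [0.1, -0.3, 0.3]
width: 0.014
```

```bash
python3 - <<'E'
from h import *
arm.get_image("wrist")
o=arm.observe();im=arm.get_image("wrist");cv2.imwrite("pics/w1.png",im)
print(o["position"],o["joints"].round(2),o["width"],o["clock"],o["dq"].round(2))
np.save("w1.npy",o,allow_pickle=True)
K,T=cam("wrist",o)
for n,p in dict(ring=[.5666,-.0379,.096],hub=[.647,-.049,.103],lens=[.755,-.074,.09],pot=[.745,-.012,.05]).items():print(n,proj(K,T,p).round(0))
plan([.469,-.019,.195],toolR(-.188),o)
E
```

```text
[ 0.45048881 -0.06391008  0.23793582] [ 0.94 -0.28 -0.81  2.52 -1.25  0.14 -0.48] 0.00681721032686474 1.4 [-0.13  0.01  0.33 -0.01  0.18  0.1  -0.03]
ring [234. 204.]
hub [235. 139.]
lens [247.  79.]
pot [205. 113.]
xyz [-0.366 -0.789  0.641] twist [-0.089  0.111  0.089]
```

View pics/w1.png

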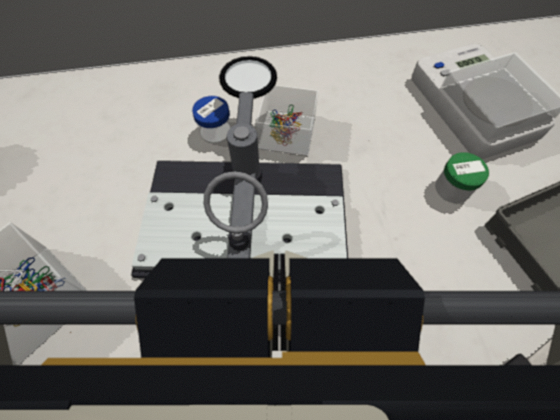

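Wrist view: ring centre at (236,204), hub top (242,132), lens (248,77), box right of it at (288,120), blue pot left at (210,112). This matches the prediction within a few pixels. The lens has to go right (fixture -y), so the ring goes left.

```bash
python3 - <<'E'
from h import *
arm.get_image("wrist")
o=np.load("w1.npy",allow_pickle=True).item()
K,T=cam("wrist",o)
for n,u,v,z in [("ring",236,204,.096),("hub",242,132,.103),("lens",248,77,.09),("pot",210,103,.05),("boxtopTL",268,88,.055),("TR",317,91,.055),("BR",311,127,.055)]:print(n,onz(K,T,u,v,z).round(4))
p=arm.camera_params("wrist");print(p["mtx"].round(0).tolist())
Tc=np.linalg.inv(p["T_tool_cam"])
for P in [(x,y,.011) for x in(-.0095,.0095) for y in(-.019,.019)]+[(0,.065,-.055),(.0375,.095,-.055)]:
    q=p["mtx"]@(Tc@np.append(P,1))[:3];print(P,(q[:2]/q[2]).round(0))
o=arm.observe();print(o["position"],o["dq"].round(2),o["joints"].round(2))
Rm=toolR(-.188);print("via");plan(np.array([.566,-.038,.096])-Rm[:,2]*.10,Rm,o)
E
```

```text
ring [ 0.5668 -0.04    0.096 ]
hub [ 0.656  -0.0575  0.103 ]
lens [ 0.759  -0.0765  0.09  ]
pot [ 0.7626 -0.0204  0.05  ]
boxtopTL [ 0.7728 -0.1042  0.055 ]
TR [ 0.7555 -0.1715  0.055 ]
BR [ 0.6919 -0.1493  0.055 ]
[[363.0, 0.0, 279.0], [0.0, 363.0, 215.0], [0.0, 0.0, 1.0]]
(-0.0095, -0.019, 0.011) [244. 257.]
(-0.0095, 0.019, 0.011) [308. 257.]
(0.0095, -0.019, 0.011) [243. 226.]
(0.0095, 0.019, 0.011) [309. 226.]
(0, 0.065, -0.055) [435. 297.]
(0.0375, 0.095, -0.055) [526. 208.]
[ 0.44964908 -0.07305502  0.24007769] [-0.06  0.01  0.19 -0.    0.03 -0.01 -0.  ] [ 0.93 -0.28 -0.78  2.52 -1.24  0.14 -0.48]
via
xyz [-0.402 -0.929  1.315] twist [-0.042  0.093  0.032]
```

Emit:
jog_arm(
  moves=[
    {"xyz": [-0.2, -0.5, 0.5], "twist": [0, 0.1, 0], "grip": 1},
    {"xyz": [-0.4, -0.9, 1], "twist": [0, 0.1, 0], "grip": 1},
    {"xyz": [-0.4, -0.93, 1.3], "twist": [0, 0.1, 0], "grip": 1},
    {"xyz": [-0.4, -0.93, 1.3], "twist": [0, 0.1, 0], "grip": 1},
    {"xyz": [-0.4, -0.93, 1.3], "twist": [0, 0.1, 0], "grip": 1},
  ],
)

```text
clock: 2.12
position: [0.478, -0.0226, 0.2188]
ee_rot: [2.859, -0.263, 1.104]
force: [0.6, 0.3, 0.0]
width: 0.008
```

```bash
python3 - <<'E'
from h import *
o=arm.observe();im=arm.get_image("wrist");s=arm.get_image("scene");cv2.imwrite("pics/w2f.png",im)
cv2.imwrite("pics/w2.png",np.vstack([cv2.resize(im[100:310,130:430],(600,420)), cv2.resize(s[80:260,150:450],(300,180))[:, :].repeat(1,0) if 0 else cv2.copyMakeBorder(cv2.resize(s[100:190,200:500],(600,180)),0,0,0,0,0)]))
cv2.imwrite("pics/s2.png",s)
print(o["position"],o["joints"].round(2),o["width"],o["clock"],o["dq"].round(2))
np.save("w2.npy",o,allow_pickle=True)
K,T=cam("wrist",o);print(proj(K,T,[.5667,-.039,.096]).round())
Rm=toolR(-.188);plan(np.array([.5667,-.039,.096])-Rm[:,2]*.10,Rm,o)
E
```

```text
[ 0.4780138  -0.02259082  0.21878111] [ 1.31 -0.28 -1.26  2.46 -1.32  0.12 -0.53] 0.008215180868644529 2.125 [-0.   -0.   -0.02 -0.   -0.   -0.   -0.  ]
[277. 208.]
xyz [-0.342 -0.006  0.861] twist [-0.021  0.28   0.016]
```

View pics/w2.png

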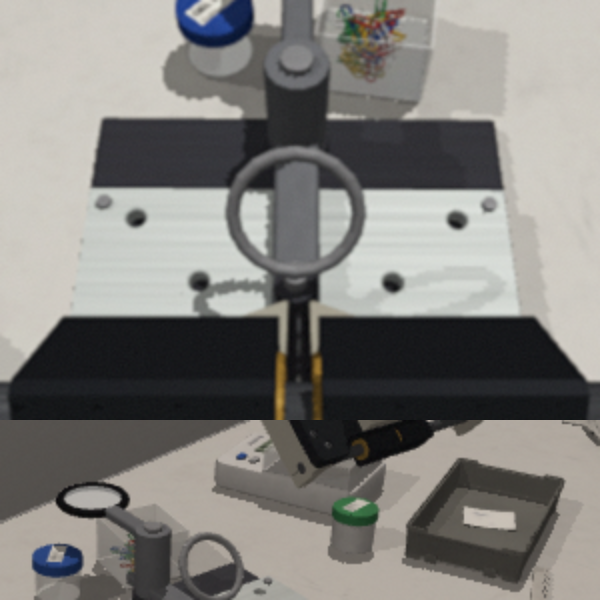

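The ring (crop centre (297,212)) lies straight ahead of the fingers, as planned. j3, j5 and j6 are near their limits, so I will use a smaller tilt.

```bash
python3 - <<'E'
from h import *
o=arm.observe();c=np.array([.5667,-.039,.096])
for t in (32,36,40):
    Rm=toolR(-.188,t);plan(c-Rm[:,2]*.05,Rm,o)
E
```

```text
xyz [-0.116  0.006  1.705] twist [-0.019 -1.021  0.022]
xyz [-0.173  0.005  1.697] twist [-0.02  -0.621  0.021]
xyz [-0.231  0.005  1.692] twist [-0.021 -0.221  0.021]
```

Emit:
jog_arm(
  moves=[
    {"xyz": [-0.05, 0, 0.3], "twist": [0, -0.5, 0], "grip": 1},
    {"xyz": [-0.1, 0, 0.7], "twist": [0, -0.6, 0], "grip": 1},
    {"xyz": [-0.15, 0, 1.1], "twist": [0, -0.6, 0], "grip": 1},
    {"xyz": [-0.17, 0, 1.4], "twist": [0, -0.6, 0], "grip": 1},
    {"xyz": [-0.17, 0, 1.4], "twist": [0, -0.6, 0], "grip": 1},
  ],
)

```text
clock: 2.85
position: [0.4639, -0.0075, 0.1966]
ee_rot: [-2.979, 0.248, -0.915]
force: [0.2, -0.3, 0.7]
width: 0.004
```

```bash
python3 - <<'E'
from h import *
o=arm.observe();c=np.array([.5667,-.039,.096])
im=arm.get_image("wrist");s=arm.get_image("scene")
cv2.imwrite("pics/w3.png",np.hstack([cv2.resize(im[130:310,200:360],(400,450),interpolation=2), cv2.resize(s[60:240,220:380],(400,450),interpolation=2)]))
print(o["position"],o["joints"].round(2),o["clock"],o["force"])
K,T=cam("wrist",o);print(proj(K,T,c).round())
for t in (36,40,45):
    Rm=toolR(-.188,t);plan(c-Rm[:,2]*.05,Rm,o)
E
```

```text
[ 0.46386077 -0.00749087  0.19664018] [ 0.87 -0.1  -0.96  2.41  0.06  0.2  -1.91] 2.85 [ 0.22920035 -0.30162156  0.69265184]
[302. 158.]
xyz [0.515 0.309 1.534] twist [-0.421  0.218 -0.01 ]
xyz [0.457 0.309 1.538] twist [-0.421  0.618 -0.025]
xyz [0.386 0.31  1.549] twist [-0.42   1.118 -0.043]
```

View pics/w3.png

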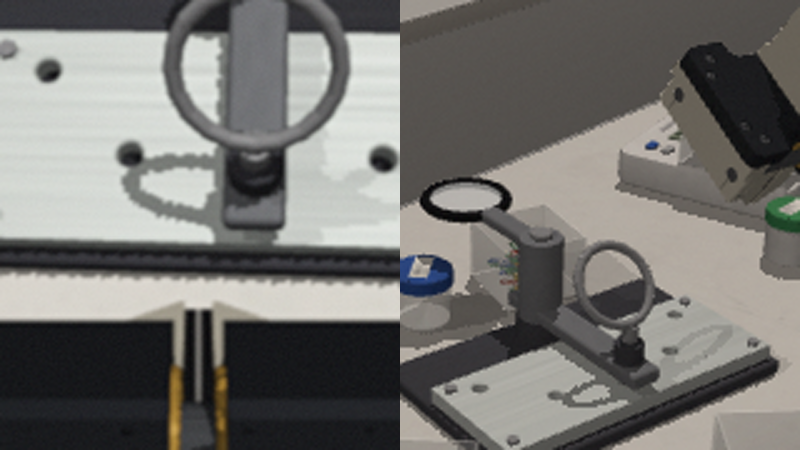

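The ring is at crop (255,70) in the wrist view, ahead of and slightly right of the fingertips. The wrist is reconfiguring to a better posture, with j5 near 0.

Emit:
jog_arm(
  moves=[
    {"xyz": [0.4, 0.2, 0.1], "twist": [-0.4, 0.3, 0], "grip": 1},
    {"xyz": [0.45, 0.31, 0.3], "twist": [-0.42, 0.4, 0], "grip": 1},
    {"xyz": [0.49, 0.31, 0.7], "twist": [-0.42, 0.4, 0], "grip": 1},
    {"xyz": [0.49, 0.31, 1.0], "twist": [-0.42, 0.4, 0], "grip": 1},
    {"xyz": [0.49, 0.31, 1.0], "twist": [-0.42, 0.4, 0], "grip": 1},
  ],
)

```text
clock: 3.58
position: [0.5008, -0.0428, 0.1965]
ee_rot: [2.934, -0.275, 0.965]
force: [-0.7, 0.3, 0.3]
width: 0.002
```

```bash
python3 - <<'E'
from h import *
o=arm.observe();c=np.array([.5667,-.039,.096])
print(o["position"],o["joints"].round(2),o["dq"].round(2),o["clock"],o["force"])
for t in (36,40,45):
    Rm=toolR(-.188,t);plan(c-Rm[:,2]*.05,Rm,o)
E
```

```text
[ 0.50082306 -0.04276461  0.19651378] [ 0.75 -0.   -0.88  2.39  0.89  0.22 -2.71] [-1.6   0.06  1.5  -0.02  0.09  0.04 -0.12] 3.575 [-0.67964035  0.26235976  0.29291445]
xyz [-0.129 -0.246  1.153] twist [-0.1   -0.033 -0.027]
xyz [-0.187 -0.246  1.154] twist [-0.099  0.367 -0.03 ]
xyz [-0.26  -0.245  1.162] twist [-0.097  0.867 -0.035]
```

Emit:
jog_arm(
  moves=[
    {"xyz": [-0.1, -0.2, 0.1], "twist": [-0.1, -0.2, 0], "grip": 1},
    {"xyz": [-0.13, -0.25, 0.3], "twist": [-0.1, -0.2, 0], "grip": 1},
    {"xyz": [-0.13, -0.25, 0.5], "twist": [-0.1, -0.2, 0], "grip": 1},
    {"xyz": [-0.13, -0.25, 0.6], "twist": [-0.1, -0.2, 0], "grip": 1},
    {"xyz": [-0.13, -0.25, 0.6], "twist": [-0.1, -0.2, 0], "grip": 1},
  ],
)

```text
clock: 4.2
position: [0.5139, -0.037, 0.1775]
ee_rot: [2.95, -0.273, 0.89]
force: [0.5, -0.3, 0.0]
width: 0.003
```

```bash
python3 - <<'E'
from h import *
o=arm.observe();c=np.array([.5667,-.039,.096])
print(o["position"],o["joints"].round(2),o["dq"].round(2),o["clock"],o["force"])
for t in (36,40,45):
    Rm=toolR(-.188,t);plan(c-Rm[:,2]*.05,Rm,o)
E
```

```text
[ 0.51393386 -0.03703446  0.17752363] [-0.19  0.01  0.    2.4   0.86  0.26 -2.73] [-1.54 -0.    1.62  0.08  0.03 -0.1   0.  ] 4.2 [ 0.48050548 -0.32086226  0.00850628]
xyz [-0.061 -0.127  0.782] twist [-0.041  0.244  0.005]
xyz [-0.119 -0.127  0.786] twist [-0.041  0.644  0.004]
xyz [-0.191 -0.127  0.797] twist [-0.041  1.144  0.002]
```

Emit:
jog_arm(
  moves=[
    {"xyz": [0, -0.05, 0.05], "twist": [0, 0, 0], "grip": 1},
    {"xyz": [0, -0.1, 0.1], "twist": [0, 0, 0], "grip": 1},
    {"xyz": [0, -0.1, 0.1], "twist": [0, 0, 0], "grip": 1},
  ],
)

```text
clock: 4.58
position: [0.519, -0.0323, 0.1742]
ee_rot: [2.954, -0.271, 0.886]
force: [0.5, -0.3, -0.6]
width: 0.002
```

```bash
python3 - <<'E'
from h import *
o=arm.observe();c=np.array([.5667,-.039,.096])
print(o["position"],o["joints"].round(2),o["dq"].round(2),o["clock"],o["force"])
for t in (30,36,45):
    Rm=toolR(-.188,t);plan(c-Rm[:,2]*.05,Rm,o)
E
```

```text
[ 0.51895666 -0.03233821  0.17423096] [-0.54  0.01  0.36  2.42  0.86  0.25 -2.73] [-0.85 -0.05  0.88  0.06  0.02 -0.02 -0.  ] 4.575 [ 0.53745056 -0.25411236 -0.60469623]
xyz [ 0.002 -0.033  0.699] twist [-0.054 -0.335  0.013]
xyz [-0.085 -0.033  0.698] twist [-0.054  0.265  0.01 ]
xyz [-0.215 -0.033  0.714] twist [-0.055  1.165  0.006]
```

Emit:
jog_arm(
  moves=[
    {"xyz": [0, 0, -0.5], "twist": [0, -1, 0], "grip": 1},
    {"xyz": [0, 0, -0.7], "twist": [0, -2, 0], "grip": 1},
    {"xyz": [0, 0, -0.7], "twist": [0, -2.5, 0], "grip": 1},
    {"xyz": [0, 0, -0.7], "twist": [0, -2.5, 0], "grip": 1},
    {"xyz": [0, 0, -0.7], "twist": [0, -2.5, 0], "grip": 1},
  ],
)

```text
clock: 5.2
position: [0.4983, -0.0277, 0.21]
ee_rot: [3.117, -0.284, 0.233]
force: [-0.3, 0.3, 0.2]
width: 0.005
```

```bash
python3 - <<'E'
from h import *
o=arm.observe();c=np.array([.5667,-.039,.096])
print(o["position"],o["joints"].round(2),o["dq"].round(2),o["clock"],o["force"])
for t in (20,33):
    Rm=toolR(-.188,t);plan(c-Rm[:,2]*.05,Rm,o)
E
```

```text
[ 0.49833682 -0.02773813  0.20999541] [-0.42  0.12  0.39  2.01 -0.03  0.88 -1.77] [-0.02 -0.03 -0.01  0.08  0.09 -0.05 -0.11] 5.2 [-0.30395531  0.27805324  0.15763638]
xyz [ 0.695 -0.011  1.233] twist [-0.069  1.152  0.023]
xyz [ 0.516 -0.011  1.291] twist [-0.071  2.452  0.015]
```

Emit:
jog_arm(
  moves=[
    {"xyz": [0.4, 0, 0.3], "twist": [0, 0.8, 0], "grip": 1},
    {"xyz": [0.5, 0, 0.8], "twist": [0, 1.6, 0], "grip": 1},
    {"xyz": [0.52, 0, 1.1], "twist": [0, 2.4, 0], "grip": 1},
    {"xyz": [0.52, 0, 1.2], "twist": [0, 2.4, 0], "grip": 1},
  ],
)

```text
clock: 5.7
position: [0.5382, -0.044, 0.1484]
ee_rot: [2.951, -0.283, 0.838]
force: [1.3, -1.1, 0.2]
width: 0.004
```

```bash
python3 - <<'E'
from h import *
o=arm.observe();c=np.array([.5667,-.039,.096])
im=arm.get_image("wrist");s=arm.get_image("scene")
cv2.imwrite("pics/w4.png",np.hstack([cv2.resize(im[80:260,200:360],(400,450),interpolation=2), cv2.resize(s[60:240,220:380],(400,450),interpolation=2)]))
print(o["position"],o["joints"].round(2),o["dq"].round(2),o["clock"],o["force"])
K,T=cam("wrist",o);print(proj(K,T,c).round(),proj(K,T,o["position"]))
for t in (33,38):
    Rm=toolR(-.188,t);plan(c-Rm[:,2]*.05,Rm,o);plan(c+Rm[:,2]*.012,Rm,o)
E
```

```text
[ 0.5382402  -0.04396313  0.1484284 ] [-0.67  0.11  0.58  2.4   0.73  0.16 -2.58] [-0.32  0.12  0.28  0.41  2.1  -0.75 -2.18] 5.7 [ 1.34048312 -1.08905976  0.19568998]
[261. 225.] [275.84549948 248.58335198]
xyz [-0.095 -0.171  0.145] twist [ 0.058  0.124 -0.002]
xyz [-0.073 -0.182  1.178] twist [ 0.058  0.124 -0.002]
xyz [-0.168 -0.171  0.15 ] twist [0.058 0.624 0.   ]
xyz [-0.055 -0.182  1.177] twist [0.058 0.624 0.   ]
```

View pics/w4.png

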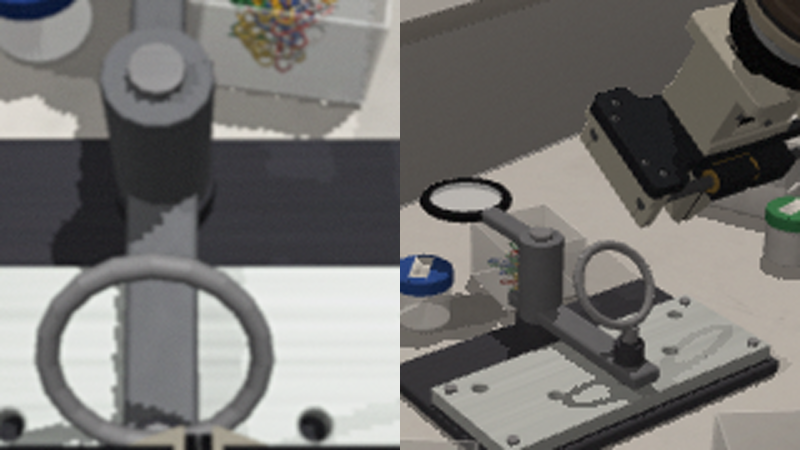

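Wrist view: ring centre at crop (155,350), which is full (262,220), against (261,225) predicted. The fingers are just behind it and the ring is undisturbed. I'll ease the tilt to keep j6 off its limit.

Emit:
jog_arm(
  moves=[
    {"xyz": [-0.05, -0.1, -0.3], "twist": [0.06, -0.7, 0], "grip": 1},
    {"xyz": [0, -0.17, -0.3], "twist": [0.06, -1.0, 0], "grip": 1},
    {"xyz": [0, -0.17, -0.3], "twist": [0.06, -1.0, 0], "grip": 1},
    {"xyz": [0, -0.17, -0.3], "twist": [0.06, -1.0, 0], "grip": 1},
  ],
)

```text
clock: 6.3
position: [0.5339, -0.0328, 0.166]
ee_rot: [3.036, -0.291, 0.586]
force: [0.0, -0.6, 0.2]
width: -0.0
```

```bash
python3 - <<'E'
from h import *
o=arm.observe();c=np.array([.5667,-.039,.096])
print(o["position"],o["joints"].round(2),o["dq"].round(2),o["clock"],o["force"])
K,T=cam("scene");z=R.from_rotvec(o["ee_rot"]).apply([0,0,1]);print(z,proj(K,T,o["position"]+.011*z))
for t in (25,28):
    Rm=toolR(-.188,t);plan(c-Rm[:,2]*.05,Rm,o);plan(c+Rm[:,2]*.012,Rm,o)
E
```

```text
[ 0.53391038 -0.03281277  0.16596238] [-0.32  0.12  0.22  2.2   0.19  0.47 -2.03] [-0.03  0.    0.03  0.04  0.08 -0.02 -0.08] 6.3 [ 0.01702893 -0.57567424  0.17006762]
[ 0.36525668 -0.07011027 -0.92826295] [317.81710204 149.73768778]
xyz [ 0.037 -0.001  0.457] twist [ 0.004  0.317 -0.016]
xyz [ 0.094 -0.002  1.489] twist [ 0.004  0.317 -0.016]
xyz [-0.007 -0.001  0.461] twist [ 0.004  0.617 -0.016]
xyz [ 0.104 -0.002  1.488] twist [ 0.004  0.617 -0.016]
```

Emit:
jog_arm(
  moves=[
    {"xyz": [0, 0, 0.2], "twist": [0, 0.5, 0], "grip": 1},
    {"xyz": [0.02, 0, 0.45], "twist": [0, 0.6, 0], "grip": 1},
    {"xyz": [0.04, 0, 0.7], "twist": [0, 0.6, 0], "grip": 1},
    {"xyz": [0.04, 0, 0.7], "twist": [0, 0.6, 0], "grip": 1},
  ],
)

```text
clock: 6.8
position: [0.5499, -0.0371, 0.1259]
ee_rot: [2.99, -0.285, 0.736]
force: [0.3, -0.1, 0.0]
width: 0.005
```

```bash
python3 - <<'E'
from h import *
o=arm.observe();c=np.array([.5667,-.039,.096])
im=arm.get_image("wrist");s=arm.get_image("scene")
cv2.imwrite("pics/w5.png",np.hstack([cv2.resize(im[120:300,200:360],(400,450),interpolation=2), cv2.resize(s[60:240,220:380],(400,450),interpolation=2)]))
print(o["position"],o["joints"].round(2),o["dq"].round(2),o["clock"],o["force"])
K,T=cam("wrist",o);print(proj(K,T,c).round())
Rm=toolR(-.188,28);plan(c-Rm[:,2]*.035,Rm,o);plan(c+Rm[:,2]*.012,Rm,o)
E
```

```text
[ 0.54993075 -0.03711285  0.12591314] [-0.42  0.19  0.32  2.32  0.46  0.2  -2.31] [ 0.01 -0.03 -0.   -0.01  0.    0.03 -0.  ] 6.8 [ 0.2740027  -0.12631003  0.04358066]
[274. 228.]
xyz [ 0.013 -0.021 -0.012] twist [ 0.027  0.031 -0.006]
xyz [ 0.018 -0.025  0.772] twist [ 0.027  0.031 -0.006]
```

View pics/w5.png

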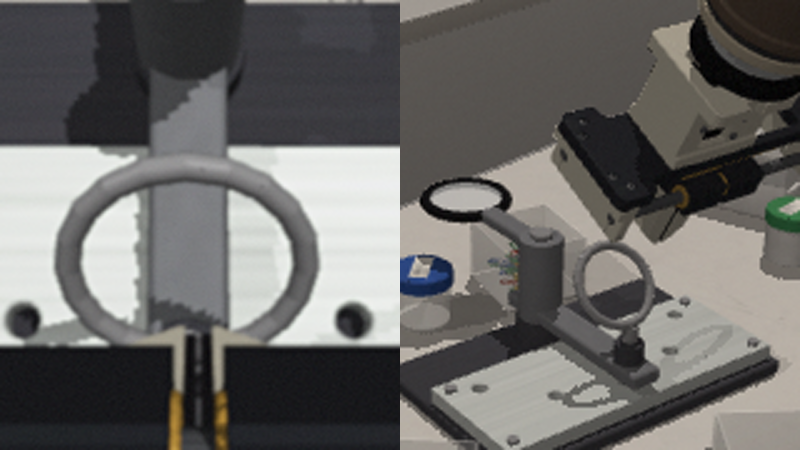

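```bash
python3 - <<'E'
from h import *
o=arm.observe();K,T=cam("scene");W=np.eye(4);W[:3,:3]=R.from_rotvec(o["ee_rot"]).as_matrix();W[:3,3]=o["position"]
for P in [(0,0,.011),(0,0,0),(0,0,-.055)]+[(x,y,-.055) for x in(-.0375,.0375) for y in(-.095,.095)]+[(x,y,.011) for x in(-.0095,.0095) for y in(-.019,.019)]:
    q=proj(K,T,(W@np.append(P,1))[:3]);print(P,((q-[220,60])*2.5+[400,0]).round())
s=arm.get_image("scene");i=cv2.resize(s[100:200,260:380],(720,600),interpolation=2);i=np.clip(i.astype(float)*1.6,0,255).astype(np.uint8);cv2.imwrite("pics/s6.png",i)
E
```

```text
(0, 0, 0.011) [626. 263.]
(0, 0, 0) [632. 254.]
(0, 0, -0.055) [659. 204.]
(-0.0375, -0.095, -0.055) [578. 285.]
(-0.0375, 0.095, -0.055) [791. 210.]
(0.0375, -0.095, -0.055) [517. 198.]
(0.0375, 0.095, -0.055) [730. 134.]
(-0.0095, -0.019, 0.011) [613. 281.]
(-0.0095, 0.019, 0.011) [654. 266.]
(0.0095, -0.019, 0.011) [599. 260.]
(0.0095, 0.019, 0.011) [640. 246.]
```

View pics/s6.png

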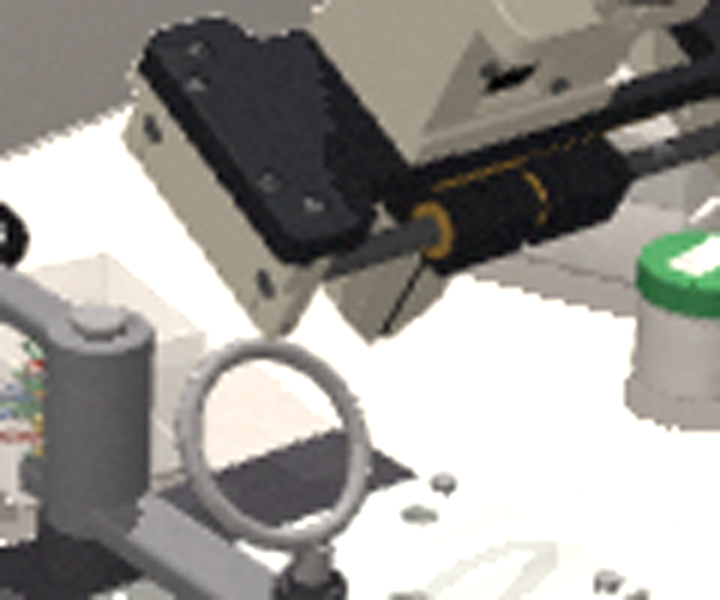

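The gripper's fingers appear in the scene view with their seam ending near full pixel (323,157), short of the predicted tip. I'll triangulate the visible tip before inserting.

```bash
python3 - <<'E'
from h import *
o=arm.observe();W=np.eye(4);W[:3,:3]=R.from_rotvec(o["ee_rot"]).as_matrix();W[:3,3]=o["position"];Wi=np.linalg.inv(W)
K,T=cam("wrist",o)
def intool(c,d): return (Wi@np.append(c,1))[:3],W[:3,:3].T@d
c,d=intool(*ray(K,T,278.8,252.8))
for z in(-.06,-.03,-.01,.011,.03): print("wrist ray",(c+d*(z-c[2])/d[2]).round(4))
c,d=intool(*ray(*cam("scene"),323.3,157.5))
for x in(-.02,-.0095,0,.0095): print("scene ray at x",(c+d*(x-c[0])/d[0]).round(4))
for y in(-.03,0,.03): print("scene ray at y",(c+d*(y-c[1])/d[1]).round(4))
s=arm.get_image("side");cv2.imwrite("pics/sd.png",cv2.resize(s[150:290,120:330],(800,533),interpolation=2))
print(proj(*cam("side"),o["position"]),o["clock"])
E
```

```text
wrist ray [ 0.0211  0.0016 -0.06  ]
wrist ray [ 0.0093  0.0016 -0.03  ]
wrist ray [ 0.0014  0.0016 -0.01  ]
wrist ray [-0.0069  0.0016  0.011 ]
wrist ray [-0.0143  0.0016  0.03  ]
scene ray at x [-0.02   -0.0073 -0.0382]
scene ray at x [-0.0095  0.0097 -0.0183]
scene ray at x [ 0.      0.025  -0.0003]
scene ray at x [0.0095 0.0403 0.0177]
scene ray at y [-0.0341 -0.03   -0.0649]
scene ray at y [-0.0155  0.     -0.0297]
scene ray at y [0.0031 0.03   0.0056]
[271.34453818 169.13995475] 6.95
```

View pics/sd.png

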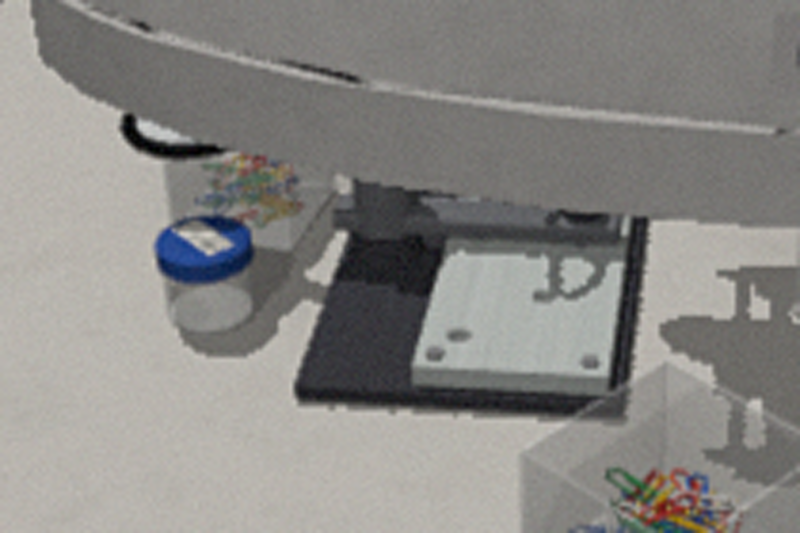

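The side view is blocked by the lamp, so it doesn't help. Both usable views put the visible finger end about 30–40 mm behind the nominal tip. The insertion line is centred on the ring either way, so I'll go in gently and look again.

Emit:
jog_arm(
  moves=[
    {"xyz": [0.02, -0.02, 0.2], "twist": [0, 0, 0], "grip": 1},
    {"xyz": [0.02, -0.02, 0.4], "twist": [0, 0, 0], "grip": 1},
    {"xyz": [0.02, -0.02, 0.6], "twist": [0, 0, 0], "grip": 1},
    {"xyz": [0.02, -0.02, 0.77], "twist": [0, 0, 0], "grip": 1},
    {"xyz": [0.02, -0.02, 0.77], "twist": [0, 0, 0], "grip": 1},
  ],
)

```text
clock: 7.62
position: [0.5732, -0.041, 0.0852]
ee_rot: [2.989, -0.284, 0.736]
force: [-1.1, -0.9, 0.4]
width: 0.007
```

```bash
python3 - <<'E'
from h import *
o=arm.observe();c=np.array([.5667,-.039,.096])
im=arm.get_image("wrist");s=arm.get_image("scene")
cv2.imwrite("pics/w7.png",np.hstack([cv2.resize(im[130:310,200:360],(400,450),interpolation=2), cv2.resize(s[110:210,255:345],(400,450),interpolation=2)]))
print(o["position"],o["joints"].round(2),o["dq"].round(2),o["clock"],o["force"])
Rm=toolR(-.188,28);plan(c+Rm[:,2]*.012,Rm,o)
E
```

```text
[ 0.57320898 -0.04103187  0.08520173] [-0.27  0.3   0.18  2.31  0.87  0.12 -2.72] [-0.03 -0.02  0.04  0.   -0.17  0.    0.  ] 7.625 [-1.05129799 -0.90548849  0.38287965]
xyz [-0.015 -0.013 -0.012] twist [ 0.029  0.031 -0.001]
```

View pics/w7.png

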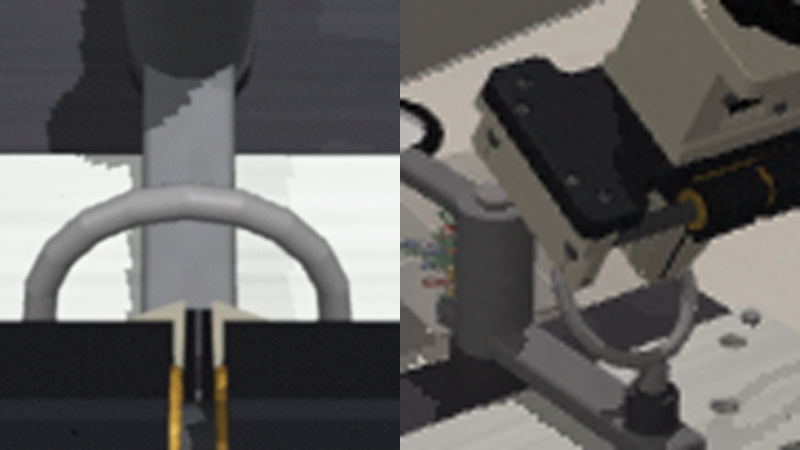

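Now the tips are inside the ring outline. In the scene panel the seam ends at (668,285) within the ring's span, and the forces are near zero. I'll ease the tilt for joint margin, go deeper, then check that the lift loads the ring.

```bash
python3 - <<'E'
from h import *
o=arm.observe();c=np.array([.5667,-.039,.096])
for t in(20,23):
    Rm=toolR(-.188,t);plan(c+Rm[:,2]*.012,Rm,o);plan(c+Rm[:,2]*.028,Rm,o)
E
```

```text
xyz [-0.049 -0.011 -0.001] twist [ 0.025 -0.775 -0.044]
xyz [-0.085 -0.013  0.264] twist [ 0.025 -0.775 -0.044]
xyz [-0.039 -0.012  0.001] twist [ 0.026 -0.475 -0.043]
xyz [-0.061 -0.013  0.266] twist [ 0.026 -0.475 -0.043]
```

Emit:
jog_arm(
  moves=[
    {"xyz": [-0.04, 0, 0], "twist": [0, -0.6, 0], "grip": 1},
    {"xyz": [-0.05, -0.01, 0.05], "twist": [0, -0.7, 0], "grip": 1},
    {"xyz": [-0.06, -0.01, 0.15], "twist": [0, -0.7, 0], "grip": 1},
    {"xyz": [-0.08, -0.01, 0.25], "twist": [0, -0.7, 0], "grip": 1},
    {"xyz": [-0.08, -0.01, 0.25], "twist": [0, -0.7, 0], "grip": 1},
  ],
)

```text
clock: 8.35
position: [0.5753, -0.0403, 0.07]
ee_rot: [3.038, -0.29, 0.556]
force: [0.1, 0.1, -0.0]
width: 0.007
```

```bash
python3 - <<'E'
from h import *
o=arm.observe()
print(o["position"],o["joints"].round(2),o["clock"],o["force"])
Rm=R.from_rotvec(o["ee_rot"]);f=np.array([np.cos(.188),-np.sin(.188),0])
print("tilt",np.degrees(np.arccos(-Rm.as_matrix()[2,2])),"up10mm in tool units",Rm.inv().apply([0,0,.01/.06]),"fwd",Rm.inv().apply(f*.01/.06))
print(((o["position"]-[.5667,-.039,.096])@f))
E
```

```text
[ 0.57530308 -0.04029857  0.06995102] [ 0.08  0.36 -0.21  2.18  0.63  0.32 -2.44] 8.35 [ 0.08689881  0.13453819 -0.03174   ]
tilt 20.76000669261286 up10mm in tool units [ 0.05907024  0.00080513 -0.15584555] fwd [ 0.15584747 -0.00054567  0.05906815]
0.008694188658241082
```

No contact. At this shallow tilt the hook would lift poorly, though, because j6 is against its limit. A half turn of the tool about z allows the other wrist branch (j5 positive), which gives the proper 45° tilt. I'll withdraw and re-posture.

Emit:
jog_arm(
  moves=[
    {"xyz": [0, 0, -0.5], "grip": 1, "twist": [0, 0, 0]},
    {"xyz": [0, 0, -1.0], "grip": 1, "twist": [0, 0, 0]},
    {"xyz": [0, 0, -1.6], "grip": 1, "twist": [0, 0, 0]},
    {"xyz": [-0.2, 0, -2], "grip": 1, "twist": [0, -0.7, 0]},
    {"xyz": [-0.2, 0, -2], "grip": 1, "twist": [0, -1.2, 0]},
  ],
)

```text
clock: 8.98
position: [0.5234, -0.029, 0.1811]
ee_rot: [3.1, -0.296, 0.24]
force: [0.8, -0.3, -0.2]
width: 0.005
```

Emit:
jog_arm(
  moves=[
    {"xyz": [0, 0, 0], "grip": 1, "twist": [0, 0, -1]},
    {"xyz": [0, 0, 0], "grip": 1, "twist": [0, 0, -2]},
    {"xyz": [0, 0, 0], "grip": 1, "twist": [0, 0, -3]},
    {"xyz": [0, 0, 0], "grip": 1, "twist": [0, 0, -4]},
    {"xyz": [0, 0, 0], "grip": 1, "twist": [0, 0, -5]},
  ],
)

```text
clock: 9.6
position: [0.5231, -0.0295, 0.1784]
ee_rot: [2.874, 1.029, 0.199]
force: [0.2, 0.4, -0.1]
width: 0.005
```

```bash
python3 - <<'E'
from h import *
o=arm.observe()
print(o["position"],o["joints"].round(2),o["clock"],o["force"],R.from_rotvec(o["ee_rot"]).as_matrix().round(2))
E
```

```text
[ 0.5231446  -0.02946922  0.17841099] [ 0.42  0.26 -0.6   1.95  0.27  0.85 -1.2 ] 9.6 [ 0.23696235  0.37865995 -0.10693098] [[ 0.77  0.63  0.15]
 [ 0.64 -0.77 -0.03]
 [ 0.09  0.12 -0.99]]
```

Emit:
jog_arm(
  moves=[
    {"xyz": [0, 0, 0], "grip": 1, "twist": [0, 0, -1]},
    {"xyz": [0, 0, 0], "grip": 1, "twist": [0, 0, -2]},
    {"xyz": [0, 0, 0], "grip": 1, "twist": [0, 0, -3]},
    {"xyz": [0, 0, 0], "grip": 1, "twist": [0, 0, -4]},
    {"xyz": [0, 0, 0], "grip": 1, "twist": [0, 0, -5]},
  ],
)

```text
clock: 10.22
position: [0.5231, -0.0295, 0.1783]
ee_rot: [2.139, 2.117, 0.124]
force: [0.3, -0.0, 0.6]
width: 0.011
```

Emit:
jog_arm(
  moves=[
    {"xyz": [0, 0, 0], "grip": 1, "twist": [0, 0, -1]},
    {"xyz": [0, 0, 0], "grip": 1, "twist": [0, 0, -2]},
    {"xyz": [0, 0, 0], "grip": 1, "twist": [0, 0, -3]},
    {"xyz": [0, 0, 0], "grip": 1, "twist": [0, 0, -4]},
    {"xyz": [0, 0, 0], "grip": 1, "twist": [0, 0, -5]},
  ],
)

```text
clock: 10.85
position: [0.5231, -0.0294, 0.1781]
ee_rot: [1.036, 2.804, 0.03]
force: [-0.3, -0.5, -0.2]
width: 0.007
```

```bash
cat >>h.py <<'E'
HALF=np.diag([-1.,-1,1])
C=np.array([.5667,-.039,.096])
E
python3 - <<'E'
from h import *
o=arm.observe()
print(o["position"],o["joints"].round(2),o["clock"],o["force"])
for t in (20,35,45):
    Rm=toolR(-.188,t)@HALF;plan(C-Rm[:,2]*.06,Rm,o)
E
```

```text
[ 0.52313673 -0.02944623  0.17813956] [ 0.7   0.35 -0.97  1.93  0.46  0.92  0.37] 10.85 [-0.3095462  -0.47228328 -0.20085529]
xyz [-0.296  0.149  0.486] twist [-0.323 -1.086 -2.965]
xyz [-0.081  0.026  0.569] twist [-0.712 -2.551 -2.918]
xyz [ 0.049 -0.047  0.66 ] twist [-0.971 -3.528 -2.867]
```

Emit:
jog_arm(
  moves=[
    {"xyz": [0, 0, 0], "grip": 1, "twist": [0, 0, -1]},
    {"xyz": [0, 0, 0], "grip": 1, "twist": [-0.1, -0.3, -2]},
    {"xyz": [0, 0, 0], "grip": 1, "twist": [-0.3, -0.9, -2.9]},
    {"xyz": [0, 0, 0], "grip": 1, "twist": [-0.5, -1.8, -2.9]},
    {"xyz": [0, 0, 0.2], "grip": 1, "twist": [-0.7, -2.5, -2.9]},
  ],
)

```text
clock: 11.48
position: [0.5255, -0.0364, 0.1724]
ee_rot: [0.268, 2.573, -0.092]
force: [0.1, -1.3, 0.9]
width: 0.004
```

```bash
python3 - <<'E'
from h import *
o=arm.observe()
print(o["position"],o["joints"].round(2),o["dq"].round(2),o["clock"],o["force"])
for t in (35,45):
    Rm=toolR(-.188,t)@HALF;plan(C-Rm[:,2]*.07,Rm,o)
E
```

```text
[ 0.52552027 -0.03644478  0.17240704] [ 0.68  0.15 -0.94  2.3   1.02  0.41  0.26] [-0.87 -0.14  0.83  0.54  2.07 -0.55 -2.22] 11.475 [ 0.11627761 -1.33791761  0.88539176]
xyz [0.158 0.09  0.275] twist [-0.122 -0.309 -0.073]
xyz [0.359 0.088 0.303] twist [-0.128 -1.309 -0.062]
```

Emit:
jog_arm(
  moves=[
    {"xyz": [0.1, 0.05, 0], "grip": 1, "twist": [-0.1, -0.4, -0.06]},
    {"xyz": [0.2, 0.09, 0], "grip": 1, "twist": [-0.1, -0.8, -0.06]},
    {"xyz": [0.36, 0.09, 0.1], "grip": 1, "twist": [-0.1, -1.3, -0.06]},
    {"xyz": [0.36, 0.09, 0.3], "grip": 1, "twist": [-0.1, -1.3, -0.06]},
    {"xyz": [0.36, 0.09, 0.3], "grip": 1, "twist": [-0.1, -1.3, -0.06]},
  ],
)

```text
clock: 12.1
position: [0.5186, -0.0282, 0.1443]
ee_rot: [0.222, 2.354, -0.094]
force: [-0.1, -0.5, -0.3]
width: 0.006
```

```bash
python3 - <<'E'
from h import *
o=arm.observe()
print(o["position"],o["joints"].round(2),o["dq"].round(2),o["clock"],o["force"])
for t in (45,):
    Rm=toolR(-.188,t)@HALF;plan(C-Rm[:,2]*.05,Rm,o)
E
```

```text
[ 0.51856357 -0.02821727  0.14433898] [ 0.5   0.24 -0.91  2.56  2.06  0.62 -0.87] [ 0.09  0.11 -0.17  0.04  0.19  0.17 -0.19] 12.1 [-0.14190153 -0.47617484 -0.32050736]
xyz [-0.013 -0.026  0.317] twist [-0.01  -0.036  0.006]
```

Emit:
jog_arm(
  moves=[
    {"xyz": [-0.01, -0.03, 0.3], "grip": 1, "twist": [0, 0, 0]},
    {"xyz": [-0.01, -0.03, 0.7], "grip": 1, "twist": [0, 0, 0]},
    {"xyz": [-0.01, -0.03, 1.1], "grip": 1, "twist": [0, 0, 0]},
    {"xyz": [-0.01, -0.03, 1.5], "grip": 1, "twist": [0, 0, 0]},
    {"xyz": [-0.01, -0.03, 1.6], "grip": 1, "twist": [0, 0, 0]},
  ],
)

```text
clock: 12.72
position: [0.5863, -0.0441, 0.0767]
ee_rot: [0.225, 2.354, -0.096]
force: [-0.1, 1.2, 1.4]
width: 0.005
```

```bash
python3 - <<'E'
from h import *
o=arm.observe()
s=arm.get_image("scene");w=arm.get_image("wrist")
cv2.imwrite("pics/v8.png",np.hstack([cv2.resize(s[110:230,255:345],(400,533),interpolation=2),cv2.resize(w,(400,533))]))
print(o["position"],o["joints"].round(2),o["dq"].round(2),o["clock"],o["force"])
Rm=toolR(-.188,45)@HALF;plan(C+Rm[:,2]*.029,Rm,o)
r=R.from_rotvec(o["ee_rot"]);print("up10mm",r.inv().apply([0,0,.01/.06]))
K,T=cam("scene");print(proj(K,T,o["position"]+.011*Rm[:,2]))
E
```

```text
[ 0.58625256 -0.04411709  0.07674529] [ 0.46  0.55 -0.84  2.48  2.24  0.84 -0.9 ] [ 0.    0.09  0.01 -0.03  0.06  0.06  0.01] 12.725 [-0.09191221  1.20725456  1.3819937 ]
xyz [0.011 0.023 0.019] twist [-0.026 -0.039 -0.002]
up10mm [-0.11704496 -0.00048446 -0.11865083]
[296.17035052 180.10989859]
```

Emit:
jog_arm(
  moves=[
    {"xyz": [-0.1, 0.02, 0], "grip": 1, "twist": [0, 0, 0]},
    {"xyz": [-0.2, 0.02, 0], "grip": 1, "twist": [0, 0, 0]},
    {"xyz": [-0.27, 0.02, 0], "grip": 1, "twist": [0, 0, 0]},
    {"xyz": [-0.27, 0.02, 0], "grip": 1, "twist": [0, 0, 0]},
  ],
)

```text
clock: 13.32
position: [0.5973, -0.0461, 0.0899]
ee_rot: [0.226, 2.353, -0.097]
force: [-4.7, 1.6, -2.1]
width: 0.003
```

Emit:
jog_arm(
  moves=[
    {"xyz": [-0.04, 0, -0.04], "grip": 1, "twist": [0, 0, 0]},
    {"xyz": [-0.08, 0, -0.08], "grip": 1, "twist": [0, 0, 0]},
    {"xyz": [-0.08, 0, -0.08], "grip": 1, "twist": [0, 0, 0]},
  ],
)

```text
clock: 13.7
position: [0.5995, -0.0467, 0.0982]
ee_rot: [0.228, 2.348, -0.098]
force: [0.7, 0.1, 0.8]
width: 0.003
```

```bash
cat >>h.py <<'E'
def pinshift(s):
    a=cv2.imread("pics/s2.png");t=a[184:197,300:324]
    r=cv2.matchTemplate(s[165:215,275:350],t,cv2.TM_CCOEFF_NORMED);_,m,_,l=cv2.minMaxLoc(r)
    return m,l[0]+275-300,l[1]+165-184
E
python3 - <<'E'
from h import *
o=arm.observe();s=arm.get_image("scene");print(pinshift(s),o["force"],o["position"],o["clock"])
cv2.imwrite("pics/s9.png",s)
K,T=cam("scene");print(proj(K,T,C),proj(K,T,C+[0,0,.01]))
r=R.from_rotvec(o["ee_rot"]);print("tip rel C",r.apply([0,0,.011])+o["position"]-C)
w=arm.get_image("wrist")
cv2.imwrite("pics/v9.png",np.hstack([cv2.resize(s[110:230,255:345],(400,533),interpolation=2),cv2.resize(w,(400,533))]))
E
```

```text
(0.9767482876777649, 0, 0) [0.7004449  0.10859721 0.82341365] [ 0.59951042 -0.04672077  0.0981883 ] 13.7
[305.59714074 173.51412869] [305.82894301 168.66685672]
tip rel C [ 0.04043154 -0.00924357 -0.00559628]
```

The pin has not moved (template shift 0) and the force is near zero. The contact position fits the image evidence: the real tips sit about 40 mm behind the nominal tip. I'll back off, re-centre and insert deeper accordingly.

```bash
python3 - <<'E'
from h import *
o=arm.observe()
Rm=toolR(-.188,45)@HALF
for d in (0,.03,.055):plan(C+Rm[:,2]*d,Rm,o)
E
```

```text
xyz [ 0.411  0.02  -0.372] twist [-0.036 -0.011 -0.014]
xyz [0.41  0.023 0.128] twist [-0.036 -0.011 -0.014]
xyz [0.409 0.025 0.545] twist [-0.036 -0.011 -0.014]
```

Emit:
jog_arm(
  moves=[
    {"xyz": [0, 0, -0.4], "grip": 1, "twist": [0, 0, 0]},
    {"xyz": [0.2, 0.02, -0.6], "grip": 1, "twist": [0, 0, 0]},
    {"xyz": [0.41, 0.02, -0.4], "grip": 1, "twist": [0, 0, 0]},
    {"xyz": [0.41, 0.02, -0.2], "grip": 1, "twist": [0, 0, 0]},
    {"xyz": [0.41, 0.02, 0.1], "grip": 1, "twist": [0, 0, 0]},
  ],
)

```text
clock: 14.42
position: [0.5861, -0.0426, 0.0748]
ee_rot: [0.227, 2.351, -0.097]
force: [0.8, -0.5, 0.5]
width: 0.006
```

Emit:
jog_arm(
  moves=[
    {"xyz": [0, 0, 0.1], "grip": 1, "twist": [0, 0, 0]},
    {"xyz": [0, 0, 0.2], "grip": 1, "twist": [0, 0, 0]},
    {"xyz": [0, 0, 0.3], "grip": 1, "twist": [0, 0, 0]},
    {"xyz": [0, 0, 0.35], "grip": 1, "twist": [0, 0, 0]},
    {"xyz": [0, 0, 0.35], "grip": 1, "twist": [0, 0, 0]},
  ],
)

```text
clock: 15.05
position: [0.6, -0.0456, 0.0604]
ee_rot: [0.227, 2.351, -0.097]
force: [-0.4, 0.8, -0.1]
width: 0.006
```

```bash
python3 - <<'E'
from h import *
o=arm.observe();s=arm.get_image("scene");print(pinshift(s),o["force"],o["position"],o["joints"].round(2),o["clock"])
w=arm.get_image("wrist")
cv2.imwrite("pics/v10.png",np.hstack([cv2.resize(s[110:230,255:345],(400,533),interpolation=2),cv2.resize(w,(400,300)) if 0 else cv2.resize(w[100:420,100:340],(400,533))]))
Rm=toolR(-.188,45)@HALF
for d in (.05,.06):plan(C+Rm[:,2]*d,Rm,o)
E
```

```text
(0.7540691494941711, 0, 0) [-0.37016803  0.75073412 -0.08259589] [ 0.60001365 -0.04558526  0.06035583] [ 0.45  0.62 -0.83  2.46  2.27  0.88 -0.91] 15.05
xyz [-0.02   0.004  0.013] twist [-0.034 -0.022 -0.012]
xyz [-0.021  0.005  0.18 ] twist [-0.034 -0.022 -0.012]
```

View pics/v10.png

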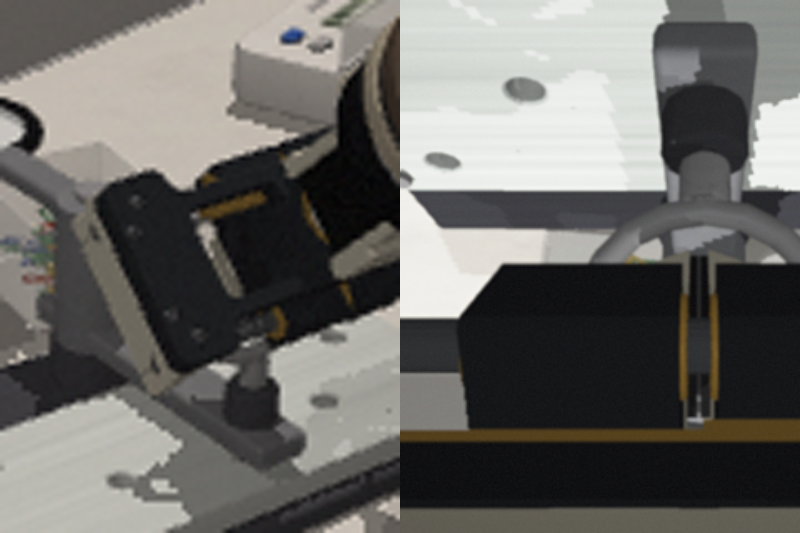

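The fingers now point through the ring with no force. The lower arc at (700,210) in the wrist panel lies under them, and the pin is still home. Now I'll lift and watch the force.

Emit:
jog_arm(
  moves=[
    {"xyz": [-0.1, 0, 0.05], "grip": 1, "twist": [0, 0, 0]},
    {"xyz": [-0.2, 0, 0.05], "grip": 1, "twist": [0, 0, 0]},
    {"xyz": [-0.25, 0, 0.05], "grip": 1, "twist": [0, 0, 0]},
    {"xyz": [-0.25, 0, 0.05], "grip": 1, "twist": [0, 0, 0]},
  ],
)

```text
clock: 15.65
position: [0.6111, -0.0478, 0.0678]
ee_rot: [0.227, 2.354, -0.096]
force: [-3.9, 1.5, -6.3]
width: 0.005
```

Emit:
jog_arm(
  moves=[
    {"xyz": [-0.04, 0, -0.04], "grip": 1, "twist": [0, 0, 0]},
    {"xyz": [-0.08, 0, -0.08], "grip": 1, "twist": [0, 0, 0]},
    {"xyz": [-0.08, 0, -0.08], "grip": 1, "twist": [0, 0, 0]},
  ],
)

```text
clock: 16.02
position: [0.6113, -0.0478, 0.075]
ee_rot: [0.226, 2.353, -0.097]
force: [-5.4, 2.3, -7.0]
width: 0.005
```

```bash
python3 - <<'E'
from h import *
o=arm.observe();s=arm.get_image("scene");print(pinshift(s),o["force"],o["ft_torque"],o["position"]-C,o["joints"].round(2),o["clock"])
E
```

```text
(0.7269420623779297, 0, -1) [-5.36205535  2.34670164 -6.99582478] [0.82531468 2.49083751 0.07989935] [ 0.04462467 -0.00878287 -0.0209906 ] [ 0.47  0.57 -0.82  2.43  2.23  0.81 -0.86] 16.025
```

Emit:
jog_arm(
  moves=[
    {"xyz": [-0.04, 0, -0.04], "grip": 1, "twist": [0, 0, 0]},
    {"xyz": [-0.08, 0, -0.08], "grip": 1, "twist": [0, 0, 0]},
    {"xyz": [-0.08, 0, -0.08], "grip": 1, "twist": [0, 0, 0]},
  ],
)

```text
clock: 16.45
position: [0.6113, -0.0478, 0.0817]
ee_rot: [0.227, 2.354, -0.097]
force: [-5.3, 1.7, -7.7]
width: 0.004
```

```bash
python3 - <<'E'
from h import *
o=arm.observe();s=arm.get_image("scene");print(pinshift(s),o["force"],o["position"]-C,o["clock"])
# arc plan about pivot
psi=-.188;piv=C+.09*np.array([np.cos(psi),np.sin(psi),0]);r0=R.from_rotvec(o["ee_rot"])
for a in (-5,-10,-15,-20,-26,-30):
    Z=R.from_euler("z",a,degrees=True);P=piv+Z.apply(o["position"]-piv)
    print(a,end=" ");plan(P,(Z*r0).as_matrix(),o)
E
```

```text
(0.6983740329742432, 0, 0) [-5.27808769  1.65028056 -7.66711335] [ 0.04456559 -0.0088177  -0.01431513] 16.45
-5 xyz [-0.002  0.065  0.001] twist [0.351 0.001 0.356]
-10 xyz [-0.007  0.129  0.007] twist [0.703 0.003 0.711]
-15 xyz [-0.017  0.193  0.016] twist [1.054 0.004 1.067]
-20 xyz [-0.03   0.255  0.029] twist [1.405 0.005 1.423]
-26 xyz [-0.051  0.327  0.049] twist [1.827 0.007 1.85 ]
-30 xyz [-0.068  0.373  0.066] twist [2.108 0.008 2.134]
```

Force steps match the spring, so the pin is about 12 mm up. Now I'll swing clockwise, with the ring towards fixture +y, still lifted.

Emit:
jog_arm(
  moves=[
    {"xyz": [-0.015, 0, -0.015], "grip": 1, "twist": [0, 0, 0]},
    {"xyz": [-0.015, 0.04, -0.015], "grip": 1, "twist": [0.21, 0, 0.21]},
    {"xyz": [-0.017, 0.09, -0.013], "grip": 1, "twist": [0.49, 0, 0.5]},
    {"xyz": [-0.022, 0.129, -0.008], "grip": 1, "twist": [0.7, 0, 0.71]},
    {"xyz": [-0.022, 0.129, -0.008], "grip": 1, "twist": [0.7, 0, 0.71]},
  ],
)

```text
clock: 17.12
position: [0.6132, -0.0397, 0.0824]
ee_rot: [0.432, 2.33, -0.181]
force: [-6.9, 1.9, -8.1]
width: 0.007
```

```bash
cat >>h.py <<'E'
def lensang(s,save=None):
    K,T=cam("scene");psi=-.188;piv=C+.09*np.array([np.cos(psi),np.sin(psi),0])
    m=(cv2.cvtColor(s,cv2.COLOR_BGR2GRAY)<45).astype(np.uint8);best=None
    out=[]
    for a in range(-36,6,1):
        d=psi+np.radians(a);c=piv+.105*np.array([np.cos(d),np.sin(d),0]);c[2]=.09
        t=np.linspace(0,2*np.pi,60);q=[proj(K,T,c+.036*np.array([np.cos(x),np.sin(x),0])) for x in t]
        out.append((np.mean([m[int(v+.5),int(u+.5)] for u,v in q]),a))
    return sorted(out)[-3:]
E
python3 - <<'E'
from h import *
print(lensang(cv2.imread("pics/s2.png")))
o=arm.observe();s=arm.get_image("scene");cv2.imwrite("pics/s11.png",s);print(lensang(s),o["force"],o["position"]-C,o["joints"].round(2),o["clock"])
E
```

```text
[(np.float64(0.7833333333333333), 1), (np.float64(0.8333333333333334), -1), (np.float64(0.8666666666666667), 0)]
[(np.float64(0.85), -12), (np.float64(0.9), -10), (np.float64(0.9333333333333333), -11)] [-6.93401252  1.88788878 -8.14820712] [ 0.0465207  -0.00071337 -0.01356814] [ 0.31  0.57 -0.81  2.38  1.97  0.92 -0.89] 17.125
```

The lens detector reads -11° (0° before), so the arm is swinging with the pin out. I'll continue round to the hole.

Emit:
jog_arm(
  moves=[
    {"xyz": [0, 0.04, 0], "grip": 1, "twist": [0.25, 0, 0.25]},
    {"xyz": [-0.005, 0.09, 0.005], "grip": 1, "twist": [0.5, 0, 0.5]},
    {"xyz": [-0.01, 0.15, 0.01], "grip": 1, "twist": [0.81, 0, 0.82]},
    {"xyz": [-0.019, 0.205, 0.018], "grip": 1, "twist": [1.12, 0, 1.14]},
    {"xyz": [-0.019, 0.205, 0.018], "grip": 1, "twist": [1.12, 0, 1.14]},
  ],
)

```text
clock: 17.8
position: [0.6198, -0.0272, 0.0825]
ee_rot: [0.757, 2.262, -0.31]
force: [-6.9, 4.8, -7.5]
width: 0.001
```

```bash
python3 - <<'E'
from h import *
o=arm.observe();s=arm.get_image("scene");cv2.imwrite("pics/s12.png",s);print(lensang(s),o["force"],o["position"]-C,o["joints"].round(2),o["clock"])
psi=-.188;piv=C+.09*np.array([np.cos(psi),np.sin(psi),0]);r0=R.from_rotvec(o["ee_rot"])
z=r0.apply([0,0,1]);print("tool yaw rel",np.degrees(np.arctan2(z[1],z[0])-psi))
for a in (-1,-2,-4):
    Z=R.from_euler("z",a,degrees=True);P=piv+Z.apply(o["position"]-piv)
    print(a,end=" ");plan(P,(Z*r0).as_matrix(),o)
E
```

```text
[(np.float64(0.7), -25), (np.float64(0.7333333333333333), -26), (np.float64(0.7333333333333333), -24)] [-6.92434172  4.76314708 -7.4696015 ] [ 0.05305383  0.01178808 -0.01353978] [ 0.13  0.62 -0.79  2.23  1.65  1.1  -0.93] 17.8
tool yaw rel -26.22820402007964
-1 xyz [-0.     0.013  0.   ] twist [ 0.07  -0.     0.071]
-2 xyz [-0.001  0.026  0.001] twist [ 0.14  -0.     0.142]
-4 xyz [-0.003  0.053  0.003] twist [ 0.281 -0.     0.285]
```

Emit:
jog_arm(
  moves=[
    {"xyz": [0, 0.025, 0], "grip": 1, "twist": [0.13, 0, 0.13]},
    {"xyz": [-0.003, 0.05, 0.003], "grip": 1, "twist": [0.27, 0, 0.27]},
    {"xyz": [-0.003, 0.05, 0.003], "grip": 1, "twist": [0.27, 0, 0.27]},
  ],
)

```text
clock: 18.23
position: [0.6214, -0.0252, 0.0824]
ee_rot: [0.833, 2.241, -0.342]
force: [-8.6, 6.0, -9.1]
width: 0.007
```

```bash
python3 - <<'E'
from h import *
o=arm.observe();s=arm.get_image("scene");cv2.imwrite("pics/s13.png",s);print(lensang(s),o["force"],o["position"]-C,o["clock"])
psi=-.188;r0=R.from_rotvec(o["ee_rot"])
z=r0.apply([0,0,1]);print("tool yaw rel",np.degrees(np.arctan2(z[1],z[0])-psi))
K,T=cam("scene");g=cv2.cvtColor(s,cv2.COLOR_BGR2GRAY)
piv=C+.09*np.array([np.cos(psi),np.sin(psi),0])
for a in(-25,-28,-30):
    d=psi+np.radians(a);print(a,proj(K,T,np.append((piv+.105*np.array([np.cos(d),np.sin(d),0]))[:2],.09)).round(1))
mk=(g<45).astype(np.uint8);mk[175:]=0;mk[:,:225]=0;mk[:,330:]=0
n,l,st,ce=cv2.connectedComponentsWithStats(mk);print([(st[i].tolist(),ce[i].round(1).tolist()) for i in range(1,n) if st[i][4]>60])
E
```

```text
[(np.float64(0.8333333333333334), -28), (np.float64(0.85), -29), (np.float64(0.8833333333333333), -30)] [-8.59550366  6.04852019 -9.08847409] [ 0.05470319  0.01381884 -0.01364334] 18.225
tool yaw rel -30.038499555086926
-25 [266.1 135.8]
-28 [268.7 135.6]
-30 [270.4 135.6]
[([225, 0, 105, 175, 8657], [289.9, 106.5])]
```

Emit:
jog_arm(
  moves=[
    {"xyz": [0.06, 0, 0.06], "grip": 1, "twist": [0, 0, 0]},
    {"xyz": [0.12, 0, 0.12], "grip": 1, "twist": [0, 0, 0]},
    {"xyz": [0.18, 0, 0.18], "grip": 1, "twist": [0, 0, 0]},
    {"xyz": [0.24, 0, 0.24], "grip": 1, "twist": [0, 0, 0]},
    {"xyz": [0.24, 0, 0.24], "grip": 1, "twist": [0, 0, 0]},
  ],
)

```text
clock: 18.9
position: [0.6234, -0.027, 0.0639]
ee_rot: [0.833, 2.235, -0.343]
force: [0.0, 1.8, -1.0]
width: 0.006
```

```bash
python3 - <<'E'
from h import *
o=arm.observe();s=arm.get_image("scene");cv2.imwrite("pics/s14.png",s);w=arm.get_image("wrist");cv2.imwrite("pics/w14.png",w);print(lensang(s),o["force"],o["position"]-C,o["clock"])
psi=-.188;f=np.array([np.cos(psi-np.pi/6),np.sin(psi-np.pi/6),0]);piv=C+.09*np.array([np.cos(psi),np.sin(psi),0])
c2=piv-.09*f;z=R.from_rotvec(o["ee_rot"]).as_matrix();print("TCP rel new ring centre in tool",z.T@(o["position"]-c2))
E
```

```text
[(np.float64(0.9), -31), (np.float64(0.9333333333333333), -30), (np.float64(0.9333333333333333), -29)] [ 0.04468237  1.8318788  -1.01870975] [ 0.05667034  0.0120144  -0.03207023] 18.9
TCP rel new ring centre in tool [-0.01075127  0.00116601  0.05598165]
```

```bash
python3 - <<'E'
from h import *
from scipy.ndimage import median_filter
psi=-.188-np.pi/6;f=np.array([np.cos(psi),np.sin(psi),0]);piv=C+.09*np.array([np.cos(-.188),np.sin(-.188),0])
c2=piv-.09*f;l=np.array([-f[1],f[0],0]);up=.643*f+.766*np.array([0,0,1])
o=arm.observe();K,T=cam("wrist",o);w=cv2.imread("pics/w14.png");g=cv2.cvtColor(w,cv2.COLOR_BGR2GRAY)
for h in(0,.009):
    c=c2+[0,0,h]
    for th in (180,220,140):
        a=np.radians(th);print(h,th,[proj(K,T,c+r*(np.cos(a)*up+np.sin(a)*l)).round(1).tolist() for r in(.027,.034)])
    print("housing top/pin",proj(K,T,c2-.02*f+[0,0,-.038]).round(1))
for col in(250,260,270,300,310): print(col,g[140:262:3,col].tolist())
E
```

```text
0 180 [[281.1, 206.9], [281.0, 188.5]]
0 220 [[235.7, 223.3], [223.5, 209.5]]
0 140 [[326.5, 223.2], [338.6, 209.3]]
housing top/pin [280.9 166. ]
0.009 180 [[281.1, 228.0], [281.1, 209.1]]
0.009 220 [[234.2, 244.7], [221.7, 230.6]]
0.009 140 [[328.0, 244.6], [340.6, 230.4]]
housing top/pin [280.9 166. ]
250 [90, 111, 154, 181, 194, 198, 182, 172, 185, 190, 230, 231, 233, 229, 222, 228, 232, 229, 230, 139, 88, 92, 100, 96, 90, 80, 67, 68, 67, 69, 70, 73, 130, 125, 180, 184, 187, 186, 187, 153, 15]
260 [35, 38, 37, 38, 38, 36, 34, 30, 33, 34, 33, 34, 29, 101, 135, 135, 132, 142, 131, 86, 94, 103, 95, 89, 77, 122, 111, 99, 89, 75, 68, 67, 65, 65, 63, 64, 63, 65, 89, 87, 17]
270 [37, 37, 38, 40, 37, 35, 34, 33, 50, 83, 85, 84, 89, 87, 89, 88, 91, 78, 78, 90, 95, 101, 94, 82, 129, 146, 147, 150, 125, 78, 82, 80, 79, 72, 73, 75, 70, 97, 102, 101, 92]
300 [33, 36, 32, 34, 34, 36, 36, 32, 31, 33, 33, 34, 37, 76, 115, 147, 143, 144, 128, 84, 91, 102, 99, 89, 77, 133, 105, 80, 81, 80, 80, 78, 81, 84, 81, 82, 84, 83, 87, 84, 17]
310 [146, 234, 242, 239, 244, 246, 243, 239, 240, 244, 242, 242, 241, 242, 244, 64, 40, 41, 42, 52, 86, 90, 99, 98, 93, 84, 68, 139, 130, 104, 121, 119, 118, 152, 190, 191, 193, 193, 194, 161, 13]
```

```bash
python3 - <<'E'
from h import *
f=np.array([np.cos(-.188),np.sin(-.188),0]);up=.643*f+.766*np.array([0,0,1])
K,T=cam("wrist",dict(position=np.array([.60001,-.04559,.06036]),ee_rot=np.array([.227,2.351,-.097])))
print([proj(K,T,C-r*up).round(1).tolist() for r in(.027,.034)])
g=cv2.cvtColor(cv2.imread("pics/v10.png"),cv2.COLOR_BGR2GRAY)
for c in(270,300):
    x=int(400+(c-100)/240*400);print(c,[(r,int(g[int((r-100)*533/320),x])) for r in range(195,250,3)])
E
```

```text
[[283.5, 230.9], [283.5, 213.9]]
270 [(195, 49), (198, 70), (201, 74), (204, 76), (207, 74), (210, 75), (213, 77), (216, 76), (219, 82), (222, 80), (225, 90), (228, 99), (231, 93), (234, 86), (237, 104), (240, 146), (243, 147), (246, 148), (249, 130)]
300 [(195, 39), (198, 38), (201, 39), (204, 103), (207, 144), (210, 144), (213, 138), (216, 137), (219, 137), (222, 81), (225, 88), (228, 101), (231, 106), (234, 103), (237, 97), (240, 102), (243, 80), (246, 80), (249, 79)]
```

The ring offset in the wrist image matches the earlier known-home picture (6.5 px against 6 px of model offset; 9 mm up would be about 21 px more). The lens is at -30°, so the pin is home. Drawing out.

Emit:
jog_arm(
  moves=[
    {"xyz": [0.1, -0.01, 0], "grip": 1, "twist": [0, 0, 0]},
    {"xyz": [0.15, -0.02, -0.2], "grip": 1, "twist": [0, 0, 0]},
    {"xyz": [0.15, -0.02, -0.6], "grip": 1, "twist": [0, 0, 0]},
    {"xyz": [0.15, -0.02, -1.1], "grip": 1, "twist": [0, 0, 0]},
    {"xyz": [0.15, -0.02, -1.7], "grip": 1, "twist": [0, 0, 0]},
  ],
)

```text
clock: 19.62
position: [0.5614, 0.0234, 0.1301]
ee_rot: [0.833, 2.236, -0.345]
force: [0.3, -1.0, 1.5]
width: 0.002
```

Emit:
jog_arm(
  moves=[
    {"xyz": [0, 0, -0.5], "grip": 1, "twist": [0, 0, 0]},
    {"xyz": [-0.2, 0, -0.9], "grip": 1, "twist": [0, 0, 0]},
    {"xyz": [-0.2, 0, -0.9], "grip": 1, "twist": [0, 0, 0]},
    {"xyz": [-0.2, 0, -0.9], "grip": 1, "twist": [0, 0, 0]},
  ],
)

```text
clock: 20.12
position: [0.5399, 0.0419, 0.1759]
ee_rot: [0.833, 2.236, -0.345]
force: [0.1, -0.7, -0.3]
width: 0.005
```

```bash
python3 - <<'E'
from h import *
o=arm.observe();s=arm.get_image("scene");cv2.imwrite("pics/s15.png",s);print(lensang(s),o["force"],o["position"],o["joints"].round(2),o["clock"])
psi=-.188-np.pi/6;f=np.array([np.cos(psi),np.sin(psi),0]);piv=C+.09*np.array([np.cos(-.188),np.sin(-.188),0])
c2=piv-.09*f;l=np.array([-f[1],f[0],0]);up=.643*f+.766*np.array([0,0,1]);K,T=cam("scene")
g=cv2.cvtColor(s,cv2.COLOR_BGR2GRAY).astype(float);t=np.linspace(0,2*np.pi,90)
a=cv2.imread("pics/scene0.png")
for h in range(-4,14,2):  # ring contrast: wire vs just inside/outside, on the image
    q=lambda r:np.array([cv2.getRectSubPix(g.astype(np.float32),(1,1),tuple(map(float,proj(K,T,c2+[0,0,h/1e3]+r*(np.cos(x)*up+np.sin(x)*l)))))[0,0] for x in t])
    print(h,np.mean(np.abs(q(.0305)-q(.024))+np.abs(q(.0305)-q(.037))).round(1),np.std(q(.0305)).round(1))
a=cv2.cvtColor(a,cv2.COLOR_BGR2HSV);b=cv2.cvtColor(s,cv2.COLOR_BGR2HSV)
for im in(a,b):
    m=cv2.inRange(im[150:200,205:250],(105,120,40),(130,255,255));print("pot",cv2.moments(m,True)["m10"]/m.astype(bool).sum(),cv2.moments(m,True)["m01"]/m.astype(bool).sum())
d=cv2.absdiff(cv2.imread("pics/scene0.png"),s).max(2);print("diff box base region",d[150:178,258:268].mean(),"pot",d[160:195,214:243].mean())
E
```

```text
[(np.float64(0.8), -30), (np.float64(0.8166666666666667), -29), (np.float64(0.8166666666666667), -28)] [ 0.1427585  -0.71198191 -0.25879599] [0.53993714 0.04194009 0.17587969] [ 0.01  0.42 -0.93  2.21  1.27  1.23 -0.86] 20.125
-4 62.9 13.8
-2 67.5 10.7
0 73.6 5.9
2 78.8 7.0
4 68.2 11.1
6 56.4 21.8
8 54.6 26.7
10 60.5 29.8
12 59.2 34.3
pot 23.433070866141733 20.830708661417322
pot 23.515625 20.78515625
diff box base region 24.167857142857144 pot 22.685714285714287
```

```bash
python3 -c "
from cell import arm
print(arm.sign_off())"
```

```text
the job is handed in; nothing more can be done
None
```

I handed the job in at about 20 s on the robot's clock. The pin was lifted about 12 mm and the arm swung one hole towards the box. The pin dropped into that hole, and the fingers were then drawn out of the ring and backed clear.

**Last checks that agreed**
- **Lens:** the scene picture fits the black lens ring best at 28–30° clockwise. It read 0° at the start.
- **Pin:** the ring fits best at 0–2 mm above its home height. Before I withdrew, the wrist picture showed the same offset as the earlier picture with the pin home.
- **Pot:** its blue lid is within 0.1 px of where it started.
- **Forces:** the peak I read at the wrist was about 14 N, and nearly zero after the fingers were out.

**What disagreed or is less certain**
- **Fingertips:** they appear to be about 40 mm behind where `arm.tips_ahead` puts them. Because of this the first hook slipped off the ring without lifting the pin. I backed off, went in deeper, and the second hook held.
- **First posture:** the tool's first orientation ran into joint limits, so I turned it half round about its axis. The wrist camera was underneath for the lift.
- **Clip box:** I did not measure its position at the end. The picture difference over that region was inconclusive because the arm and lens had moved across it. The lens should pass about 35 mm above the box, and I know of nothing that touched it.
- **Side camera:** a lamp blocked its view of the ring, so it gave no check.

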